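# Swing the grinding head over the clamped skate blade

### The job

Swing the heavy grinding head on its free-running boom round until its wheel stands over the middle of the skate blade in the jig, let it come to rest there and leave it standing still on its own, with the hand clear. It is too broad to grip: push and brake it with the closed fingers against the springy rubber buffers on its two sides, gently and slowly, without knocks (it bounces off a hand that just stands in its way), without letting the boom run into its end stops, and without touching the thin sheet cover on top. Leave the other things on the bench where they are.

Things in the scene. Friction and masses are not known exactly. Their poses are not given: they have to be found in the camera images.
- boom: the swinging boom. Origin at bench height below the head's middle, 500 mm from the vertical hinge axis; x points to that axis. Joint boom is its yaw minus the post's, counter-clockwise from above. Ball bearings: viscous friction 0.04 N m s/rad, dry friction 0.002 N m: it coasts long. Inertia about 0.77 kg m2 (hidden, +-30 %), felt as 3.1 kg at the head. Over 0.7 rad/s or 10 N is too much.
- post: fixed post that carries the boom, on a red base plate (180 x 150 mm) at the bench's far side; its place and yaw vary. This origin lies on the bench 500 mm before the post, where the boom's origin is in mid-range (angle 0); x points to the hinge axis, 500 mm away. The boom's end stops are at +-0.85 rad from this x axis; within 0.05 rad counts as a hit.
- head_mid (a point): middle of the grinding head, a red box at the boom's end, 110 mm wide, 140 long, 105 to 200 mm above the bench. x points to the hinge axis, 500 mm away. A black rubber buffer block 110 mm long, 114 to 191 mm high, stands out of each side (+-y); its flat face to push on is 80 mm from this point, free. Springy and bouncy, 80 N/m, travel 22 mm. The boom is a beam 105 mm wide, 130 to 185 mm high.
- cover_mid (a point): middle of the thin aluminium sheet on top of the head, 206 mm above the bench; it covers the whole top of the head and goes on over the beam at 191 mm. It dents: pressing it with over 2 N is damage.
- wheel (a point): middle of the grinding wheel under the head: 500 mm from the hinge axis, on the boom's centre line, 90 mm above the bench; axes as head_mid
- blade_mid (a point): middle of the upper edge (75 mm high) of the steel skate blade, 285 mm long, clamped by two blocks 200 mm apart on the fixed aluminium jig plate (320 x 110 mm). The wheel must end above this point, within 40 mm. x points to the boom's hinge axis, 500 mm away; the blade lies along y, the wheel's path. The head passes freely above; the jig's place varies.
- oil_bottle: bystander: white oil bottle, 54 mm wide, 150 mm tall, upright; origin under its centre
- puck: bystander: black rubber puck, 76 mm across, 25 mm high; origin under its centre
- stone: bystander: grey honing stone, 150 x 50 x 25 mm; origin under its centre
- screwdriver: bystander: screwdriver lying on the bench; origin at its middle, x along it
- wrench: bystander: steel wrench lying on the bench; origin at its middle, x along it
- mug: bystander: white mug, 80 mm wide, 90 mm tall; origin under its centre
- brush: bystander: brush lying on the bench; origin at its middle, x along it

How it is judged:
By the outcome, as a careful person would: the job done as asked, in the order asked, and still so for the second after the job is handed in, with the robot touching nothing.
It also fails if it takes over 42 s, if anything falls off the work surface, if the arm or the gripper's body presses on something with over 40 N, if the wrist force passes 120 N, or if a joint passes its speed limit or range.

### The arm

A 6-joint arm with a two-finger parallel gripper is mounted at the origin on the work surface. World frame = base frame: x ahead of the robot, y to its left, z up, the work surface at z = 0. Lengths are in mm, angles in rad, forces in N, time in s.
With the tool pointing down it reaches from about 325 to 750 mm from the base axis. Payload 7.6 kg.
Tool frame: the origin (TCP) lies on the centre line of the jaws, within the pads' length; the fingertips stand 17 mm ahead of it and the grasp point (between the pads) lies 2 mm behind it; z points along the fingers, y is the line along which they close (so a half turn about z gives the same grasp; the last joint's range is limited). The gripper opens to 85 mm and grips with 20 to 120 N. Pads are 22 mm wide; open, the fingers measure 114 mm over their backs; the gripper's body (76 mm by 85 mm) begins 54 mm behind the grasp point. The pads swing forward as they close: fully open they stand 13 mm farther back than shut.
Start: joints at [-1.192, 0.052, 1.401, -0, 1.689, -0.07], TCP at [227.815, -473.016, 248.323] pointing down, gripper open.
Joint ranges: [-2.9, 2.9], [-0.91, 2.17], [0.12, 2.37], [-1.06, 4.2], [0.26, 2.73], [-2.93, 2.93]. Speed limits (rad/s): [2.57, 2.57, 3.01, 3.14, 3.14, 3.14].

### API

Orientations are given as a unit quaternion [w, x, y, z].
In Python, from cell import manip gives the robot as it stands.
- The arm moves only by the tool send_rows, never from a script. Its argument "targets" is a list of rows, each an object with "gripper": the finger opening in mm, from 0 to 85.4; "travel": the shift along the tool's x, y, z in mm, a list of three; "spin": the turn about the tool's z in degrees. A call has 1 to 10 rows; each row is the pose to reach, as a shift and turn from the pose commanded when the call began, along the tool's axes at that moment; what a row does not reach only later rows make up. A row lasts 1/8 s, in which the tool goes at most 62.5 mm and 10.7 degrees, less where a joint would pass 70% of its speed; a pose out of reach is approached as far as the arm can. A call with a gripper value outside its range is refused whole. The fingers move at their own pace and stop on an object; the grip force is fixed at half the most. Time passes only in rows, so rows that repeat a pose let the fingers close. It gives the time, the measured TCP pose, the force, the opening and the grip force at its end, in the units of the state.
- manip.state(): the state, without advancing time (a new reading comes with each control period).
- manip.snapshot(name): name is "side" or "top"; returns the picture (420x560x3 uint8, red, green, blue); there is no depth.
- manip.camera_params(name): a dict with "fov_y" (degrees; the focal length in pixels is half the picture's height over the tangent of half this angle, whatever the lens; pixels are square), "cx", "cy" (the principal point, pixels), "rvec" (rotation vector, rad) and "tvec" (3), from world to camera coordinates, as OpenCV has them. Camera axes: x right, y down, z forward; pixel columns grow to the right and rows downward; lengths in mm; the calibration is good to about 2 mm. A picture is of the moment at which its call begins. camera_params takes no time and is no camera call.
- manip.close_job(): hands the job in; it is judged then, once.
Trained networks look in the newest picture that a camera, given by its name, has taken for a name from the list of things; names that differ only in an ending like _2 or _b are one class to them, and where a whole thing is asked for, a point or a joint stands for the part that bears it (a point fixed in the world has none). Each returns a list of dicts, best first, with "conf" (0 to 1); they miss things now and then, are a little off and sometimes report something else, mostly with a low value. They report only what shows in the picture. A call takes as long as a camera call.
- manip.recognise(camera, name): "extent" ([left, top, width, height] in pixels, round what is visible of it).
- manip.trace(camera, name): "mask" (420x560 bool, what is visible of it) and "extent" ([left, top, width, height] in pixels, round what is visible of it).
- manip.spot_point(camera, name): "xy" ([column, row] in pixels: a listed point, or the origin of a listed thing).
The state is a dict: "time_s": time; "joint_positions": joint angles; "joint_vel": joint speeds; "effort": joint torques, N m; "position": TCP position; "eef_rot": TCP orientation; "force": force on the tool from outside, world axes, zero at the start; "moment": the same for the moment, N m; "grip_width": finger opening in mm; "grip_force": force on a finger pad.
Only numpy, scipy, OpenCV 4.12 (cv2) and the standard library are available. Lean on these libraries where they do the work, as an engineer would, in place of code of your own. Each camera call takes 0.05 s, during which the arm holds its last target. There are 200 camera calls.

## Working session

There is one attempt and no reset: what is moved stays moved. The work goes in short steps, Python scripts to look and compute and a tool call to move; the robot and the scene stay as the last step left them, time stands still between calls to the robot, and variables do not carry over. Pictures are saved under pics/ and viewed, at most 10 in all, crops included, and the job is handed in when it is done.

Besides the shell and the picture viewer there is one more tool, called after ">>>" as name(argument=value, ...) on one line, values as JSON. send_rows: Moves the arm, as the interface text tells. Its arguments: {"type":"object","properties":{"targets":{"type":"array"}},"required":["targets"]}

```bash
mkdir -p pics
cat > h.py <<'E'
import numpy as np, cv2
from cell import manip
def cam(n):
    p=manip.camera_params(n); f=210/np.tan(np.radians(p['fov_y'])/2)
    K=np.array([[f,0,p['cx']],[0,f,p['cy']],[0,0,1.]]); R=cv2.Rodrigues(np.array(p['rvec'],float))[0]
    return K,R,np.array(p['tvec'],float)
def ray(n,xy,z):
    K,R,t=cam(n); d=R.T@np.linalg.inv(K)@np.array([xy[0],xy[1],1.]); c=-R.T@t
    return c+d*(z-c[2])/d[2]
def proj(n,P):
    K,R,t=cam(n); q=K@(R@np.array(P,float)+t); return q[:2]/q[2]
E
python3 - <<'E'
from h import *
for n in('top','side'):
    im=manip.snapshot(n); cv2.imwrite(f'pics/{n}0.png',im[:,:,::-1])
    K,R,t=cam(n); print(n,-R.T@t, manip.camera_params(n))
for n,z in(('head_mid',152),('cover_mid',206),('wheel',90),('blade_mid',75),('post',0),('boom',0)):
    for c in('top','side'):
        for r in manip.spot_point(c,n)[:2]: print(n,c,r['xy'],round(r['conf'],2),ray(c,r['xy'],z).round(0))
s=manip.state();print(s['time_s'],s['position'],s['eef_rot'])
E
```

```text
top [ 383.37569187   57.35463776 1214.75634818] {'fov_y': 55.864139347797405, 'cx': 273.8900630420279, 'cy': 210.65870306212162, 'rvec': array([ 2.21196414, -2.18408266,  0.1151389 ]), 'tvec': array([  15.34263928,  472.91313876, 1184.06808404])}
side [ 783.38700749   19.1822853  1044.20364518] {'fov_y': 53.80568062984512, 'cx': 277.85367083715664, 'cy': 212.83837238230493, 'rvec': array([ 2.08689905,  1.96846699, -0.35178552]), 'tvec': array([ -60.55807922, -375.70931606, 1248.83931915])}
head_mid side [148.0, 192.7] 0.53 [ 390. -266.  152.]
cover_mid top [373.5, 185.2] 0.79 [ 528. -230.  206.]
cover_mid side [155.5, 243.1] 0.64 [ 530. -227.  206.]
wheel side [336.8, 300.1] 0.19 [655. 158.  90.]
blade_mid top [250.6, 213.1] 0.58 [460.  90.  75.]
blade_mid side [298.6, 226.6] 0.89 [469.  85.  75.]
blade_mid side [154.6, 240.7] 0.34 [ 485. -268.   75.]
boom top [355.4, 195.6] 0.77 [ 524. -232.    0.]
0.7 [ 227.79960494 -473.04474619  248.35186889] [9.04958908e-05 9.74931540e-01 2.22505021e-01 2.72844448e-06]
```

View pics/top0.png

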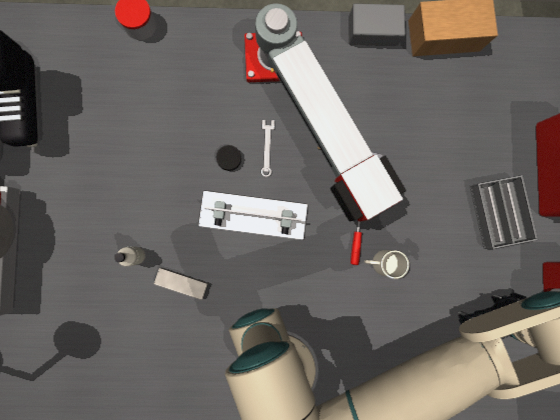

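View pics/side0.png

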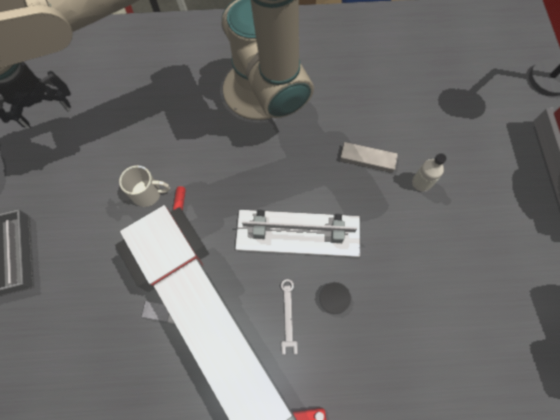

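Top view: boom from the post (275,30) to the head (370,187); the jig is at about (253,215), mug at (393,264), screwdriver at (357,240), wrench (267,148), puck (229,158). The head must swing to image-left (+y). The side view agrees, with the jig at (298,232).

```bash
python3 - <<'E'
from h import *
# boom beam edges on z=191 (top cam)
im=cv2.imread('pics/top0.png'); hsv=cv2.cvtColor(im,cv2.COLOR_BGR2HSV)
m=((hsv[:,:,1]<40)&(hsv[:,:,2]>170)).astype(np.uint8)
L=[];Rr=[]
for r in range(75,150,5):
    c=np.where(m[r,260:410])[0]+260; L.append(ray('top',(c[0]-.5,r),191)); Rr.append(ray('top',(c[-1]+.5,r),191))
L=np.array(L)[:,:2];Rr=np.array(Rr)[:,:2]
for e in(L,Rr):
    v=cv2.fitLine(e.astype(np.float32),cv2.DIST_HUBER,0,.01,.01).ravel(); print('edge',v, np.degrees(np.arctan2(v[1],v[0])))
def tr(n):
    for c in('top','side'):
        for r in manip.trace(c,n)[:1]:
            mm=r['mask'].astype(np.uint8); 
            k=cv2.findContours(mm,0,2)[0]; k=max(k,key=cv2.contourArea); yield c,r['conf'],k.reshape(-1,2)
for n,z in(('blade_mid',75),('blade_mid',20),('cover_mid',206),('mug',90),('mug',0),('oil_bottle',150),('oil_bottle',0),('screwdriver',10),('stone',25),('post',0)):
    for c,cf,k in tr(n):
        P=np.array([ray(c,p,z)[:2] for p in k],np.float32); b=cv2.minAreaRect(P); print(n,z,c,round(cf,2),np.round(b[0]),np.round(b[1]),round(b[2],1), P.min(0).round(),P.max(0).round())
# blade line by eye
for c,a,b in(('top',(205,209),(308,222)),('side',(236,229),(356,229))):
    A,B=ray(c,a,75)[:2],ray(c,b,75)[:2]; print(c,A,B,(A+B)/2,np.linalg.norm(A-B))
for c in('top','side'):
  for n in('cover_mid','boom','blade_mid','head_mid'):
    print(c,n,[ (r['extent'],round(r['conf'],2)) for r in manip.recognise(c,n)[:2]])
E
python3 - <<'E'
import cv2,os
os.chdir('.')
a=cv2.imread('pics/top0.png')[0:250,190:420]; cv2.imwrite('pics/c.png',cv2.resize(a,None,fx=2.4,fy=2.4,interpolation=2))
E
```

```text
edge [ 8.6977953e-01 -4.9344060e-01  7.1582086e+02  2.0695673e+01] -29.566973
edge [ 8.5895574e-01  5.1204985e-01  7.1075214e+02 -1.7531664e+02] 30.800467
blade_mid 75 top 0.8 [456.  84.] [303. 104.] 83.4 [390. -67.] [523. 238.]
blade_mid 75 side 0.77 [483.  82.] [300. 108.] 83.0 [417. -70.] [551. 234.]
blade_mid 20 top 0.8 [460.  86.] [317. 109.] 83.4 [391. -73.] [529. 246.]
blade_mid 20 side 0.77 [466.  85.] [317. 114.] 83.0 [396. -75.] [538. 246.]
cover_mid 206 top 0.82 [730. -93.] [623. 170.] 29.5 [ 437. -307.] [1009.   83.]
cover_mid 206 side 0.65 [ 688. -132.] [504. 158.] 30.0 [ 447. -312.] [879.  40.]
mug 90 top 0.86 [ 321. -298.] [ 82. 127.] 0.5 [ 280. -361.] [ 362. -234.]
mug 90 side 0.8 [ 341. -305.] [127.  87.] 48.8 [ 281. -361.] [ 398. -233.]
mug 0 top 0.86 [ 316. -326.] [ 89. 137.] 0.5 [ 272. -394.] [ 361. -258.]
mug 0 side 0.8 [ 299. -335.] [139.  95.] 48.8 [ 233. -397.] [ 362. -257.]
oil_bottle 150 top 0.73 [337. 407.] [53. 79.] 0.6 [311. 368.] [364. 447.]
oil_bottle 150 side 0.56 [372. 403.] [ 50. 121.] 50.2 [324. 355.] [421. 448.]
oil_bottle 0 top 0.73 [331. 457.] [6
[... 484 characters left out ...]
907. 116.]
top [470.41429316 221.07630356] [436.89279325 -75.86497637] [453.6535432  72.6056636] 298.8273994921498
side [466.32572565 -69.10254868] [483.68631872 225.21589618] [475.00602219  78.05667375] 294.83001403918405
top cover_mid [([254.2, 4.0, 150.1, 215.9], 0.63), ([243.3, 4.7, 163.8, 215.6], 0.35)]
top boom [([254.4, 4.1, 152.0, 217.9], 0.7)]
top blade_mid [([197.2, 191.7, 108.0, 46.4], 0.72)]
top head_mid [([252.4, 1.9, 156.3, 216.9], 0.94)]
side cover_mid [([114.8, 208.3, 182.4, 211.1], 0.75)]
side boom [([118.6, 205.3, 179.5, 214.7], 0.64)]
side blade_mid [([234.6, 211.8, 124.3, 42.3], 0.77), ([121.9, 165.7, 47.5, 40.6], 0.68)]
side head_mid [([114.0, 205.0, 183.5, 212.4], 0.8)]
```

View pics/c.png

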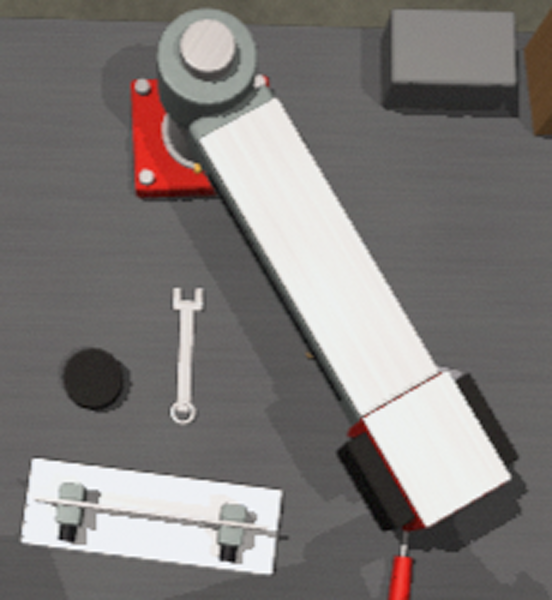

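The top crop shows the blade edge from about (205,208) to (309,224) px. The boom yaw is about 29.6° and the target about -6.6°, so the head has roughly 318 mm to travel. I'll bring the closed fingers beside the -y buffer, staying high.

>>> send_rows(targets=[{"gripper":0,"travel":[20,2,0],"spin":0},{"gripper":0,"travel":[65,6,0],"spin":0},{"gripper":0,"travel":[120,11,0],"spin":0},{"gripper":0,"travel":[175,15,0],"spin":0},{"gripper":0,"travel":[230,20,0],"spin":0},{"gripper":0,"travel":[285,25,0],"spin":0},{"gripper":0,"travel":[335,30,0],"spin":0},{"gripper":0,"travel":[370,33,0],"spin":0},{"gripper":0,"travel":[385,34,0],"spin":0},{"gripper":0,"travel":[386,34,0],"spin":0}])

```text
time_s: 3.35
position: [591.0, -335.5, 247.6]
eef_rot: [-0.0, 0.975, 0.223, -0.0]
force: [0.4, -0.2, -0.4]
grip_width: 0.2
grip_force: 0.0
```

```bash
cat >> h.py <<'E'
H=np.array([961,25.])
def boom(pic=True):
    out=[]
    for c in('top','side'):
        manip.snapshot(c); t=manip.state()['time_s']-.05
        for r in manip.spot_point(c,'cover_mid')[:1]:
            p=ray(c,r['xy'],206)[:2]; d=H-p; out.append((c,round(r['conf'],2),round(t,2),p.round(0),round(np.linalg.norm(d)),round(float(np.degrees(np.arctan2(d[1],d[0]))),2)))
    s=manip.state()
    for o in out: print(*o)
    print('t',round(s['time_s'],2),'tcp',s['position'].round(1) if hasattr(s['position'],'round') else s['position'],'F',np.round(s['force'],2),'grip',s['grip_width'])
E
python3 - <<'E'
from h import *
boom()
im=manip.snapshot('top'); cv2.imwrite('pics/t1.png',im[:,:,::-1])
for a in((245,34.2),(247.1,80.4)): print(ray('top',a,10))
E
```

```text
top 0.57 3.35 [ 520. -235.] 512 30.53
side 0.7 3.45 [ 536. -226.] 493 30.54
t 3.55 tcp [ 589.7 -336.8  248.6] F [-0.45  0.34 -0.17] grip -0.05366523784412606
[1029.02030893  118.54236303   10.        ]
[879.70443887 109.47128579  10.        ]
```

View pics/t1.png

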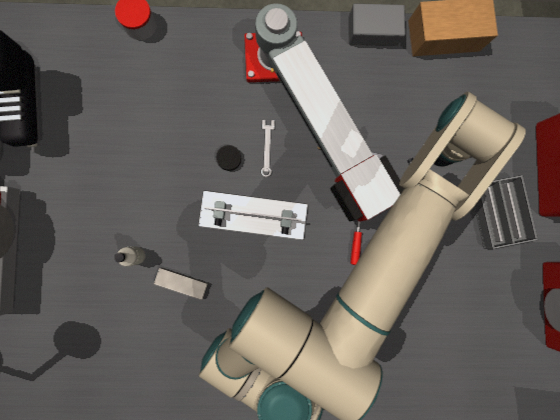

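Boom still at rest, the gripper hovering at about (460,150) px to the right of the head. Post yaw is about 3.5°. Next I descend beside the buffer.

>>> send_rows(targets=[{"gripper":0,"travel":[0,0,12],"spin":0},{"gripper":0,"travel":[0,0,35],"spin":0},{"gripper":0,"travel":[0,0,60],"spin":0},{"gripper":0,"travel":[0,-3,75],"spin":0},{"gripper":0,"travel":[0,-6,80],"spin":0},{"gripper":0,"travel":[0,-9,80],"spin":0},{"gripper":0,"travel":[0,-12,80],"spin":0}])

```text
time_s: 4.47
position: [585.4, -325.4, 169.7]
eef_rot: [0.001, 0.975, 0.223, 0.001]
force: [-0.4, 0.2, -0.7]
grip_width: 0.0
grip_force: 0.0
```

>>> send_rows(targets=[{"gripper":0,"travel":[0,-4,0],"spin":0},{"gripper":0,"travel":[0,-8,0],"spin":0},{"gripper":0,"travel":[0,-12,0],"spin":0},{"gripper":0,"travel":[0,-16,0],"spin":0},{"gripper":0,"travel":[0,-20,0],"spin":0}])

```text
time_s: 5.1
position: [576.3, -307.1, 168.3]
eef_rot: [0.0, 0.975, 0.223, 0.0]
force: [-0.5, -0.8, -0.2]
grip_width: -0.1
grip_force: 0.1
```

>>> send_rows(targets=[{"gripper":0,"travel":[0,-4,0],"spin":0},{"gripper":0,"travel":[0,-8,0],"spin":0},{"gripper":0,"travel":[0,-12,0],"spin":0},{"gripper":0,"travel":[0,-16,0],"spin":0},{"gripper":0,"travel":[0,-20,0],"spin":0}])

```text
time_s: 5.72
position: [567.7, -289.0, 168.2]
eef_rot: [-0.0, 0.975, 0.223, -0.0]
force: [0.0, 0.4, -0.2]
grip_width: 0.1
grip_force: 0.0
```

```bash
python3 -c "
from h import *
boom()"
```

```text
top 0.73 5.73 [ 508. -202.] 506 26.58
side 0.9 5.83 [ 512. -199.] 502 26.52
t 5.92 tcp [ 567.8 -289.2  168.3] F [ 0.1  -0.18  1.17] grip -0.2770488956781369
```

>>> send_rows(targets=[{"gripper":0,"travel":[0,3,-30],"spin":0},{"gripper":0,"travel":[0,3,-70],"spin":0},{"gripper":0,"travel":[10,-30,-90],"spin":4},{"gripper":0,"travel":[22,-85,-90],"spin":10},{"gripper":0,"travel":[35,-145,-90],"spin":17},{"gripper":0,"travel":[50,-205,-90],"spin":24},{"gripper":0,"travel":[64,-265,-90],"spin":31},{"gripper":0,"travel":[80,-325,-90],"spin":31},{"gripper":0,"travel":[94,-385,-90],"spin":31},{"gripper":0,"travel":[105,-435,-90],"spin":31}])

```text
time_s: 7.18
position: [472.9, 150.2, 258.5]
eef_rot: [-0.0, 0.999, -0.046, 0.0]
force: [0.7, 0.4, 0.3]
grip_width: 0.3
grip_force: 0.0
```

```bash
python3 -c "
from h import *
boom()"
```

```text
side 0.56 7.28 [ 486. -129.] 499 17.99
t 7.38 tcp [473.5 148.7 258.4] F [-0.16  0.43  0.02] grip 0.23654191769335134
```

>>> send_rows(targets=[{"gripper":0,"travel":[0,-5,10],"spin":0},{"gripper":0,"travel":[0,-10,35],"spin":0},{"gripper":0,"travel":[0,-10,60],"spin":0},{"gripper":0,"travel":[0,-10,80],"spin":0},{"gripper":0,"travel":[0,-10,90],"spin":0},{"gripper":0,"travel":[0,-10,90],"spin":0}])

```text
time_s: 8.12
position: [474.5, 157.5, 167.6]
eef_rot: [0.0, 0.999, -0.047, -0.001]
force: [-0.1, -0.3, -0.2]
grip_width: 0.3
grip_force: 0.0
```

```bash
python3 -c "
from h import *
boom()"
```

```text
top 0.75 8.12 [ 473. -105.] 505 14.88
side 0.87 8.22 [471. -91.] 503 13.3
t 8.32 tcp [475.1 158.1 169.3] F [-0.13 -0.09 -0.03] grip -0.16993995105795787
```

>>> send_rows(targets=[{"gripper":0,"travel":[0,0,0],"spin":0},{"gripper":0,"travel":[0,0,0],"spin":0},{"gripper":0,"travel":[0,0,0],"spin":0},{"gripper":0,"travel":[0,0,0],"spin":0},{"gripper":0,"travel":[0,0,0],"spin":0},{"gripper":0,"travel":[0,0,0],"spin":0},{"gripper":0,"travel":[0,0,0],"spin":0},{"gripper":0,"travel":[0,0,0],"spin":0}])

```text
time_s: 9.32
position: [474.6, 158.1, 168.2]
eef_rot: [0.0, 0.999, -0.046, -0.0]
force: [0.5, 0.2, -0.2]
grip_width: 0.1
grip_force: 0.0
```

```bash
python3 -c "
from h import *
boom();boom()"
```

```text
top 0.77 9.32 [466. -53.] 501 8.97
side 0.97 9.42 [466. -45.] 500 8.07
t 9.53 tcp [474.6 158.1 168.3] F [-0.51 -0.24  0.12] grip -0.22423523599695816
top 0.64 9.52 [459. -39.] 506 7.24
side 0.9 9.62 [475. -40.] 491 7.56
t 9.72 tcp [474.6 158.1 168.3] F [ 0.26  0.41 -0.42] grip 0.027427495329503497
```

>>> send_rows(targets=[{"gripper":0,"travel":[0,4,0],"spin":0},{"gripper":0,"travel":[0,10,0],"spin":0},{"gripper":0,"travel":[0,10,0],"spin":0},{"gripper":0,"travel":[0,10,0],"spin":0},{"gripper":0,"travel":[0,10,0],"spin":0},{"gripper":0,"travel":[0,10,0],"spin":0},{"gripper":0,"travel":[0,10,0],"spin":0}])

```text
time_s: 10.6
position: [473.6, 148.2, 168.3]
eef_rot: [0.0, 0.999, -0.046, -0.0]
force: [-0.6, -0.2, 0.3]
grip_width: 0.0
grip_force: 0.0
```

```bash
python3 -c "
from h import *
boom()
im=manip.snapshot('top'); cv2.imwrite('pics/t2.png',im[60:300,120:420,::-1])
print(proj('top',(474,133.5,168)))"
```

```text
top 0.74 10.6 [459.   6.] 502 2.19
side 0.82 10.7 [461.   4.] 500 2.43
t 10.8 tcp [473.6 148.2 168.3] F [-0.87 -0.   -1.02] grip 0.12695285863362046
[233.28395129 205.36325145]
```

View pics/t2.png

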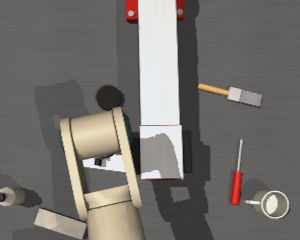

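The crop shows the head at about (161,152) with the hand left of it at (100,155), still separated. Waiting briefly, then retreating at about half the head's speed.

>>> send_rows(targets=[{"gripper":0,"travel":[0,0,0],"spin":0},{"gripper":0,"travel":[0,0,0],"spin":0},{"gripper":0,"travel":[0,0,0],"spin":0},{"gripper":0,"travel":[0,-1,0],"spin":0},{"gripper":0,"travel":[0,-3.5,0],"spin":0},{"gripper":0,"travel":[0,-6,0],"spin":0},{"gripper":0,"travel":[0,-8.5,0],"spin":0},{"gripper":0,"travel":[0,-11,0],"spin":0},{"gripper":0,"travel":[0,-13.5,0],"spin":0},{"gripper":0,"travel":[0,-16,0],"spin":0}])

```text
time_s: 12.1
position: [475.1, 164.3, 168.3]
eef_rot: [0.0, 0.999, -0.046, 0.0]
force: [0.0, -0.5, -0.5]
grip_width: -0.0
grip_force: 0.0
```

>>> send_rows(targets=[{"gripper":0,"travel":[0,-2.5,0],"spin":0},{"gripper":0,"travel":[0,-5,0],"spin":0},{"gripper":0,"travel":[0,-7.5,0],"spin":0},{"gripper":0,"travel":[0,-10,0],"spin":0},{"gripper":0,"travel":[0,-12.5,0],"spin":0},{"gripper":0,"travel":[0,-15,0],"spin":0}])

```text
time_s: 12.85
position: [476.5, 179.2, 168.3]
eef_rot: [0.0, 0.999, -0.046, 0.0]
force: [-0.0, -0.0, -0.5]
grip_width: 0.0
grip_force: 0.0
```

```bash
python3 -c "
from h import *
boom();boom()"
```

```text
top 0.76 12.85 [457.  67.] 506 -4.71
side 0.67 12.95 [466.  69.] 497 -5.11
t 13.05 tcp [476.5 179.1 168.3] F [ 0.25 -0.14  0.38] grip 0.1462260797491096
top 0.63 13.05 [461.  73.] 502 -5.46
side 0.68 13.15 [461.  77.] 503 -5.89
t 13.25 tcp [476.5 178.9 168.3] F [-1.07 -0.5   0.19] grip 0.11389602454718757
```

```bash
python3 -c "
from h import *
boom();boom();boom()"
```

```text
top 0.93 13.25 [461.  80.] 503 -6.32
side 0.74 13.35 [466.  82.] 498 -6.61
t 13.45 tcp [476.5 179.  168.3] F [ 0.44  0.36 -0.09] grip 0.1663552876246347
top 0.84 13.45 [459.  82.] 505 -6.52
side 0.69 13.55 [527.   1.] 434 3.2
t 13.65 tcp [476.6 179.  168.3] F [-0.41  0.21  1.18] grip -0.12361117329769261
top 0.92 13.65 [462.  90.] 503 -7.4
side 0.86 13.75 [461.  84.] 504 -6.78
t 13.85 tcp [476.4 179.  168.3] F [-0.19  0.76  0.09] grip 0.021008131745680517
```

>>> send_rows(targets=[{"gripper":0,"travel":[0,-35,0],"spin":0},{"gripper":0,"travel":[0,-50,0],"spin":0}])

```text
time_s: 14.1
position: [481.1, 229.9, 168.2]
eef_rot: [0.0, 0.999, -0.046, -0.0]
force: [0.3, -0.2, -0.1]
grip_width: -0.2
grip_force: 0.0
```

```bash
python3 -c "
from h import *
for i in range(4): boom()"
```

```text
top 0.83 14.1 [458.  67.] 505 -4.78
side 0.87 14.2 [461.  81.] 503 -6.39
t 14.3 tcp [481.  228.4 168. ] F [-0.02 -0.5   0.26] grip -0.3244835987064148
top 0.72 14.3 [340. 373.] 712 -29.27
t 14.5 tcp [481.2 228.1 168.3] F [0.54 0.48 0.61] grip 0.24597402623479042
top 0.96 14.5 [456.  67.] 507 -4.76
side 0.78 14.6 [470.  71.] 494 -5.4
t 14.7 tcp [481.2 228.5 168.3] F [0.11 0.88 0.12] grip -0.1571467377779457
side 0.66 14.8 [524.  -5.] 438 3.96
t 14.9 tcp [481.1 228.7 168.3] F [-0.24 -0.77 -0.24] grip -0.2808599363979373
```

```bash
cat >> h.py <<'E'
def yaw_fit(im):
    hsv=cv2.cvtColor(im,cv2.COLOR_RGB2HSV); m=((hsv[:,:,1]<45)&(hsv[:,:,2]>150)).astype(float)
    m=cv2.GaussianBlur(m,(0,0),1.5)
    K,R,t=cam('top')
    def pts(a,u,v):
        x=np.array([np.cos(a),np.sin(a)]); y=np.array([-x[1],x[0]])
        P=H-u[:,None]*x+v[:,None]*y; P=np.c_[P,np.full(len(P),191.)]
        q=(P@R.T+t)@K.T; q=(q[:,:2]/q[:,2:]).astype(np.float32)
        return cv2.remap(m.astype(np.float32),q[:,0].copy(),q[:,1].copy(),1).ravel()
    U,V=np.meshgrid(np.arange(180,400,5),np.arange(-80,81,4)); u,v=U.ravel().astype(float),V.ravel().astype(float); w=np.where(abs(v)<52.5,1.,-1.)
    A=np.radians(np.arange(-30,35,.1)); s=[(pts(a,u,v)*w).sum() for a in A]; i=int(np.argmax(s)); return np.degrees(A[i])
def track(n):
    T=[];Y=[]
    for i in range(n):
        im=manip.snapshot('top'); T.append(manip.state()['time_s']-.05); a=yaw_fit(im); Y.append(a)
    s=manip.state(); Y=np.array(Y); p=np.polyfit(np.array(T)-T[-1],Y,1)
    print(np.round(T,2),Y.round(2),'rate deg/s',p[0].round(2),'mm/s',(-p[0]*8.73).round(1),'head y',(25-500*np.sin(np.radians(p[1]))).round(1),'t',round(s['time_s'],2),'tcp',np.round(s['position'],1))
E
python3 -c "
from h import *
im=cv2.imread('pics/top0.png')[:,:,::-1].copy(); print(yaw_fit(im)); im=cv2.imread('pics/t1.png')[:,:,::-1].copy();print(yaw_fit(im))
track(8)"
```

```text
29.500000000000842
29.400000000000844
[14.9  14.95 15.   15.05 15.1  15.15 15.2  15.25] [-5.1 -5.  -4.9 -4.8 -4.7 -4.7 -4.6 -4.5] rate deg/s 1.64 mm/s -14.3 head y 64.2 t 15.3 tcp [481.1 228.8 168.3]
```

>>> send_rows(targets=[{"gripper":0,"travel":[0,0,-35],"spin":0},{"gripper":0,"travel":[2,15,-80],"spin":0},{"gripper":0,"travel":[5,65,-92],"spin":0},{"gripper":0,"travel":[8,125,-92],"spin":0},{"gripper":0,"travel":[12,185,-92],"spin":0},{"gripper":0,"travel":[15,245,-92],"spin":0},{"gripper":0,"travel":[18,300,-92],"spin":0},{"gripper":0,"travel":[20,335,-85],"spin":0},{"gripper":0,"travel":[20,340,-45],"spin":0},{"gripper":0,"travel":[20,340,0],"spin":0}])

```text
time_s: 16.55
position: [469.9, -112.5, 167.9]
eef_rot: [0.0, 0.999, -0.047, 0.001]
force: [0.2, 0.7, 0.4]
grip_width: -0.3
grip_force: 0.0
```

```bash
python3 -c "
from h import *
track(8)"
```

```text
[16.55 16.6  16.65 16.7  16.75 16.8  16.85 16.9 ] [-2.8 -2.7 -2.6 -2.6 -2.5 -2.5 -2.4 -2.4] rate deg/s 1.12 mm/s -9.8 head y 45.6 t 16.95 tcp [ 470.7 -111.7  170.6]
```

>>> send_rows(targets=[{"gripper":0,"travel":[0,-5,0],"spin":0},{"gripper":0,"travel":[0,-13,0],"spin":0},{"gripper":0,"travel":[0,-22,0],"spin":0},{"gripper":0,"travel":[0,-31,0],"spin":0},{"gripper":0,"travel":[0,-36,0],"spin":0},{"gripper":0,"travel":[0,-38,0],"spin":0},{"gripper":0,"travel":[0,-39.2,0],"spin":0},{"gripper":0,"travel":[0,-40.4,0],"spin":0},{"gripper":0,"travel":[0,-41.6,0],"spin":0},{"gripper":0,"travel":[0,-42.8,0],"spin":0}])

```text
time_s: 18.2
position: [473.6, -69.0, 168.3]
eef_rot: [0.0, 0.999, -0.046, 0.0]
force: [-0.3, 0.4, 1.0]
grip_width: -0.1
grip_force: 0.0
```

>>> send_rows(targets=[{"gripper":0,"travel":[0,-1.2,0],"spin":0},{"gripper":0,"travel":[0,-2.4,0],"spin":0},{"gripper":0,"travel":[0,-3.6,0],"spin":0},{"gripper":0,"travel":[0,-4.8,0],"spin":0},{"gripper":0,"travel":[0,-6,0],"spin":0},{"gripper":0,"travel":[0,-7.2,0],"spin":0},{"gripper":0,"travel":[0,-8.4,0],"spin":0}])

```text
time_s: 19.08
position: [474.4, -60.5, 168.3]
eef_rot: [0.0, 0.999, -0.046, 0.0]
force: [0.1, 0.1, 0.0]
grip_width: -0.2
grip_force: 0.1
```

```bash
python3 -c "
from h import *
track(6)"
```

```text
[19.08 19.12 19.18 19.22 19.27 19.32] [-1.5 -1.6 -1.8 -1.9 -2.  -2.1] rate deg/s -2.46 mm/s 21.5 head y 43.5 t 19.38 tcp [474.4 -60.6 168.3]
```

>>> send_rows(targets=[{"gripper":0,"travel":[0,3,-35],"spin":0},{"gripper":0,"travel":[0,3,-75],"spin":0},{"gripper":0,"travel":[-4,-40,-92],"spin":0},{"gripper":0,"travel":[-9,-95,-92],"spin":0},{"gripper":0,"travel":[-15,-155,-92],"spin":0},{"gripper":0,"travel":[-22,-210,-92],"spin":0},{"gripper":0,"travel":[-24,-240,-90],"spin":0},{"gripper":0,"travel":[-24,-244,-75],"spin":0},{"gripper":0,"travel":[-24,-244,-35],"spin":0},{"gripper":0,"travel":[-24,-244,0],"spin":0}])

```text
time_s: 20.62
position: [472.7, 183.5, 166.2]
eef_rot: [0.0, 0.999, -0.047, -0.0]
force: [0.9, -0.1, -0.1]
grip_width: 0.1
grip_force: 0.0
```

```bash
python3 -c "
from h import *
track(4)"
```

```text
[20.62 20.68 20.72 20.78] [-4.9 -5.  -5.1 -5.2] rate deg/s -2.0 mm/s 17.5 head y 70.3 t 20.82 tcp [473.  183.8 168.4]
```

>>> send_rows(targets=[{"gripper":0,"travel":[0,5,0],"spin":0},{"gripper":0,"travel":[0,7,0],"spin":0},{"gripper":0,"travel":[0,6.5,0],"spin":0},{"gripper":0,"travel":[0,5.7,0],"spin":0},{"gripper":0,"travel":[0,4.9,0],"spin":0},{"gripper":0,"travel":[0,4.1,0],"spin":0},{"gripper":0,"travel":[0,3.3,0],"spin":0},{"gripper":0,"travel":[0,2.5,0],"spin":0},{"gripper":0,"travel":[0,1.7,0],"spin":0},{"gripper":0,"travel":[0,0.9,0],"spin":0}])

```text
time_s: 22.08
position: [472.9, 183.7, 168.3]
eef_rot: [0.0, 0.999, -0.046, 0.0]
force: [-1.0, -0.0, 1.0]
grip_width: -0.2
grip_force: 0.1
```

```bash
python3 -c "
from h import *
track(4)"
```

```text
[22.08 22.12 22.18 22.22] [-7.3 -7.4 -7.4 -7.4] rate deg/s -0.6 mm/s 5.2 head y 89.6 t 22.27 tcp [472.9 183.7 168.3]
```

>>> send_rows(targets=[{"gripper":0,"travel":[0,-35,0],"spin":0},{"gripper":0,"travel":[0,-60,0],"spin":0}])

```text
time_s: 22.52
position: [478.5, 244.3, 168.3]
eef_rot: [-0.0, 0.999, -0.046, 0.0]
force: [0.9, -0.6, 0.0]
grip_width: 0.1
grip_force: 0.0
```

```bash
python3 -c "
from h import *
track(10)"
```

```text
[22.52 22.58 22.62 22.68 22.72 22.78 22.82 22.88 22.92 22.98] [-7.3 -7.3 -7.3 -7.2 -7.3 -7.2 -7.2 -7.2 -7.2 -7.2] rate deg/s 0.27 mm/s -2.3 head y 87.5 t 23.02 tcp [478.5 242.9 168.4]
```

>>> send_rows(targets=[{"gripper":0,"travel":[0,-5,-20],"spin":0},{"gripper":0,"travel":[0,-20,-50],"spin":0},{"gripper":0,"travel":[0,-50,-80],"spin":0},{"gripper":0,"travel":[0,-80,-90],"spin":0},{"gripper":0,"travel":[0,-90,-90],"spin":0},{"gripper":0,"travel":[0,-90,-90],"spin":0},{"gripper":0,"travel":[0,-90,-90],"spin":0},{"gripper":0,"travel":[0,-90,-90],"spin":0},{"gripper":0,"travel":[0,-90,-90],"spin":0},{"gripper":0,"travel":[0,-90,-90],"spin":0}])

```text
time_s: 24.28
position: [486.7, 332.8, 258.3]
eef_rot: [0.0, 0.999, -0.046, 0.0]
force: [0.6, 1.0, -0.3]
grip_width: -0.1
grip_force: 0.0
```

```bash
python3 -c "
from h import *
track(16)
for n in('top','side'):
    im=manip.snapshot(n); cv2.imwrite(f'pics/{n}9.png',im[:,:,::-1])
    for r in manip.spot_point(n,'blade_mid')[:1]: print(ray(n,r['xy'],75))"
```

```text
[24.28 24.32 24.38 24.42 24.48 24.52 24.58 24.62 24.68 24.72 24.78 24.82
 24.88 24.92 24.98 25.02] [-7. -7. -7. -7. -7. -7. -7. -7. -7. -7. -7. -7. -7. -7. -7. -7.] rate deg/s -0.0 mm/s 0.0 head y 85.9 t 25.07 tcp [486.7 333.  258.3]
[ 407.19087409 -219.7071187    75.        ]
```

View pics/top9.png

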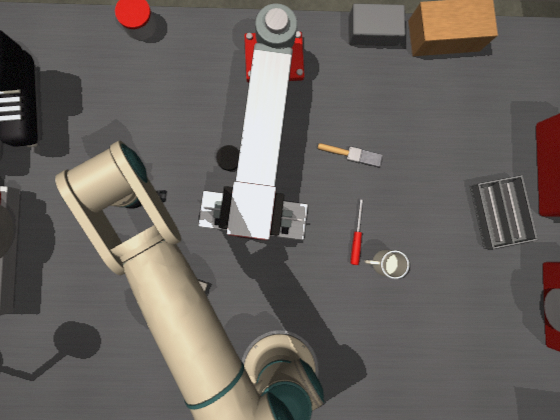

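The boom is at rest with the head at (253,210) px, centred on the jig (200 to 307 px). The hand is clear and the bystanders in view haven't moved; the bottle and the stone are hidden by the arm. Handing in.

```bash
python3 -c "
from h import *
print(manip.close_job())"
```

```text
the job is handed in; nothing more can be done
None
```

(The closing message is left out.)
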